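# Set a lath on the bench hook for sawing off a plant label

## Task

The lath lying loose on the bench hook is to be sawn at the marker line drawn round it. Without lifting anything, push the lath back flat against the stop of the bench hook and the hook itself back until its cleat bears on the front edge of the bench, and slide the lath along the stop to the right until its line is level with the right-hand end of the hook's board, so that the piece to be cut off overhangs. Finish while still holding the lath down firmly on the board with the fingertips, and leave the tools and labels round about alone.

Things in the scene. Friction and masses are not known exactly. Their poses are not given: they have to be found in the camera images.
- bench_hook: bench hook, a loose brown wooden board for sawing on (0.8 kg, friction about 0.6) on the bench by its front edge, with a raised stop flush along its far end and a cleat, 30 mm thick, that hangs down 38 mm from its near end in front of the bench. It slides on the bench until the cleat meets the bench's edge. Origin: centre of the board's underside; x points to the stop (away from the robot), y left
- saw_edge (a point): point on the top edge of the right-hand end of the bench hook's board (at y = -100 mm of the hook, z = 18 mm, the board's top), 18 mm in front of the stop, where the middle of the lath's line should come; axes as the bench hook's
- lath: lath, a loose pale wooden strip 360 mm long (its y), 36 mm wide (x), 8 mm thick (z), about 55 g, friction about 0.6, lying flat on the board's top, across it and overhanging both ends, at a slight angle, a few cm in front of the stop. Origin: centre of its underside; x points away from the robot, y along it to the left
- cut_line (a point): middle of the 3 mm wide black marker line squared round the lath, on its top face, 120 mm from the right-hand end (at y = -60 mm of the lath); axes as the lath's
- lath_left_end (a point): centre of the lath's left-hand end face (at y = +180 mm of the lath), off the board and about 22 mm above the bench
- saw: small back saw with a steel plate, a brass back and a cranked, turned dark wooden handle, lying flat behind the hook, about 330 mm long in all; origin where the plate meets the handle, x along the plate; bystander
- marker: black and white marker pen, 135 mm long, 16 mm thick, lying on the bench to the right of the hook; origin at its middle, underneath; bystander
- tape_measure: yellow tape measure standing on its edge, 38 x 82 x 64 mm high, behind and to the left of the hook; origin under its middle; bystander
- label_bundle: bundle of wooden plant labels, 27 x 156 x 19 mm, lying to the left of the hook; origin under its middle; bystander
- stop_face (a point): middle of the foot of the stop's near face (x = +70 mm, y = 0, z = 18 mm of the hook); the stop is a bar 30 mm (x) x 200 mm (y, as long as the board is wide) that stands 22 mm above the board's top; axes as the hook's
- hook_board: the board of the bench hook, 200 (x) x 200 (y) x 18 mm (z), one piece with the stop and the cleat; same origin and axes as the bench hook; the cleat's far face is at its near end, x = -100 mm
- hook_home (a point): a fixed point on the bench top, 100 mm behind its straight front edge, the same at every start; the edge runs along this point's y axis (world y). When the cleat meets the bench's edge, the bench hook's origin is level with this point in x (its y is free)

How it is judged:
By the outcome, as a careful person would: the job done as asked, in the order asked, and still so for the second after the job is handed in, while the arm keeps its last pose, push and grip.
It also fails if it takes over 72 s, if anything falls off the work surface, if the arm or the gripper's body presses on something with over 40 N, if the wrist force passes 120 N, or if a joint passes its speed limit or range.

## Robot

A 6-joint arm with a two-finger parallel gripper is mounted at the origin on a cart in front of the work surface, level with it; the furniture and walls round the work are solid. World frame = base frame: x ahead of the robot, y to its left, z up, the work surface at z = 0. Lengths are in mm, angles in rad, forces in N, time in s.
With the tool pointing down it reaches from about 400 to 925 mm from the base axis. Payload 12.5 kg.
Tool frame: the origin (TCP) lies on the front face of the gripper's body, between the roots of the fingers; the fingertips stand 78 mm ahead of it and the grasp point (between the pads) lies 59 mm ahead of it (env.nose_length is the distance from the TCP to the fingertips, in mm); z points along the fingers, y is the line along which they close (so a half turn about z gives the same grasp; the last joint's range is limited). The gripper opens to 95 mm and grips with 3 to 60 N. Pads are 20 mm wide; open, the fingers measure 119 mm over their backs; the gripper's body (75 mm by 180 mm) begins 59 mm behind the grasp point.
Start: joints at [-1.219, 0.491, 1.559, -0, 1.092, -0.106], TCP at [276.257, -560.643, 292.261] pointing down, gripper open.
Joint ranges: [-3.1, 3.1], [-0.84, 2.19], [0.05, 2.79], [-1.13, 4.28], [0.06, 2.93], [-2.69, 2.69]. Speed limits (rad/s): [2.22, 2.22, 2.79, 3.14, 3.14, 3.14].

## Interface

Orientations are given as [roll, pitch, yaw] about the fixed x, y, z axes, in that order (R = Rz(yaw) Ry(pitch) Rx(roll)).
In Python, from cell import env gives the robot as it stands.
- The arm moves only by the tool jog_arm, never from a script. Its argument "motion" is a list of rows, each a list of 7 numbers: the turn, a rotation vector about the tool's x, y, z in degrees, then the shift along the tool's x, y, z in mm, then the finger opening in mm, from 0 to 95.1. In form: [[wx, wy, wz, x, y, z, hand], ...]. A call has 1 to 10 rows; each row shifts and turns the commanded pose from where the row before left it, along the tool's axes as they then stand; what a row does not reach is not made up. A row lasts 1/8 s, in which the tool goes at most 62.5 mm and 10.7 degrees, less where a joint would pass 70% of its speed; a pose out of reach is approached as far as the arm can. A call is refused whole if a number of a shift passes 62.5 or a number of a turn 10.7, either way. A call with a gripper value outside its range is refused whole. The fingers move at their own pace and stop on an object; the grip force is fixed at half the most. Time passes only in rows, so rows that do not move let the fingers close. It gives the time, the measured TCP pose, the force, the opening and the grip force at its end, in the units of the state.
- env.state(): the state, without advancing time (a new reading comes with each control period).
- env.read_camera(name): name is "side" or "top" or "wrist"; returns a dict with "color" (480x640x3 uint8, red, green, blue), "z_map" (480x640 float32, mm along the optical axis (not along the pixel's ray), 0 where there is no reading), "camera_matrix" (3x3 intrinsics, pixels), "world_to_cam" (4x4, takes a point from world to camera coordinates). Camera axes: x right, y up, looking along -z (the intrinsics and any distortion apply to the point x, -y, -z); pixel columns grow to the right and rows downward; lengths in mm; the calibration is good to about 2 mm. A picture is of the moment at which its call begins.
- env.job_done(): hands the job in; it is judged then, once.
Trained networks look in the newest picture that a camera, given by its name, has taken for a name from the list of things; names that differ only in an ending like _2 or _b are one class to them, and where a whole thing is asked for, a point or a joint stands for the part that bears it (a point fixed in the world has none). Each returns a list of dicts, best first, with "score" (0 to 1); they miss things now and then, are a little off and sometimes report something else, mostly with a low value. They report only what shows in the picture. A call takes as long as a camera call.
- env.recognise(camera, thing): "location" ([column, row] in pixels, amid what is visible of it).
The state is a dict: "t": time; "joints": joint angles; "qvel": joint speeds; "tau": joint torques, N m; "eef_pos": TCP position; "tcp_rot": TCP orientation; "ft_force": force on the tool from outside, world axes, zero at the start; "moment": the same for the moment, N m; "opening": opening from 0.0 (shut) to 1.0 (fully open); "grip_force": force on a finger pad.
Only numpy, scipy, OpenCV 4.12 (cv2) and the standard library are available. Lean on these libraries where they do the work, as an engineer would, in place of code of your own. Each camera call takes 0.05 s, during which the arm holds its last target. There are 200 camera calls.

## Working session

There is one attempt and no reset: what is moved stays moved. The work goes in short steps, Python scripts to look and compute and a tool call to move; the robot and the scene stay as the last step left them, time stands still between calls to the robot, and variables do not carry over. Pictures are saved under pics/ and viewed, at most 10 in all, crops included, and the job is handed in when it is done.

Besides the shell and the picture viewer there is one more tool, called after "Emit:" by a JSON object that holds its "name" and its "arguments". jog_arm: Moves the arm, as the interface text tells. Its arguments: {"type":"object","properties":{"motion":{"type":"array"}},"required":["motion"]}

```bash
mkdir -p pics; ls; cat > h.py <<'E'
from cell import env
import numpy as np, cv2
def cam(n,save=None):
    r=env.read_camera(n)
    if save: cv2.imwrite('pics/'+save,r['color'][:,:,::-1])
    return r
def at_z(r,u,v,z):
    K=r['camera_matrix'];T=r['world_to_cam'];R=T[:3,:3];c=-R.T@T[:3,3]
    d=np.linalg.solve(K,[u,v,1.]);d=R.T@np.array([d[0],-d[1],-d[2]])
    return c+d*(z-c[2])/d[2]
def pix(r,p):
    q=r['world_to_cam']@np.append(p,1.);k=r['camera_matrix']@np.array([q[0],-q[1],-q[2]])
    return k[:2]/k[2]
def cloud(r):
    z=r['z_map'];v,u=np.mgrid[:480,:640];K=r['camera_matrix'];T=r['world_to_cam']
    p=np.stack([u,v,np.ones_like(u)],-1).reshape(-1,3)@np.linalg.inv(K).T*z.reshape(-1,1)
    p=p*[1,-1,-1]
    return ((p-T[:3,3])@T[:3,:3]).reshape(480,640,3)
E
python3 - <<'E'
from h import *
r=cam('top','top1.png')
for n in ['bench_hook','lath','cut_line','saw_edge','lath_left_end','stop_face','hook_home','saw','marker','tape_measure','label_bundle']:
    for d in env.recognise('top',n)[:1]:
        u,v=d['location'];print(n,round(d['score'],2),(u,v),at_z(r,u,v,20).round())
print(env.state()['tcp_rot'],env.state()['ft_force'],env.nose_length)
E
```

```text
pics
bench_hook 0.46 (355.0, 274.0) [453.  45.  20.]
lath 0.73 (369.2, 297.3) [391.   8.  20.]
cut_line 0.7 (351.6, 272.7) [456.  54.  20.]
saw_edge 0.74 (370.1, 294.8) [398.   6.  20.]
lath_left_end 0.58 (352.9, 274.0) [453.  51.  20.]
stop_face 0.75 (365.1, 296.4) [394.  19.  20.]Traceback (most recent call last):
  File "<stdin>", line 4, in <module>
ValueError: it knows: bench_hook, cut_line, hook_board, label_bundle, lath, lath_left_end, marker, saw, saw_edge, stop_face, tape_measure
```

View pics/top1.png

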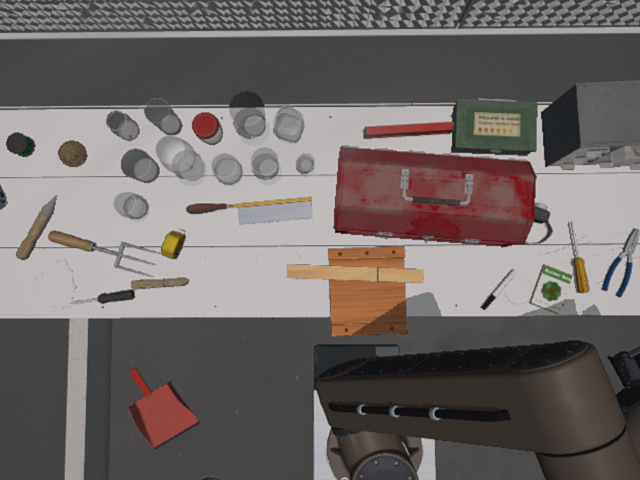

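The picture shows the board at cols 330-407, rows 247-335, the lath across it from (287,270) to (423,276) with its line at col 378, the bench edge at about row 317, and a toolbox just behind the stop.

```bash
python3 - <<'E'
from h import *
r=cam('top');P=cloud(r);c=r['color'].astype(int)
im=r['color'][225:350,270:440];cv2.imwrite('pics/top2.png',cv2.resize(im[:,:,::-1],None,fx=4.6,fy=4.6,interpolation=cv2.INTER_CUBIC))
s=cam('side','side1.png')
hsv=cv2.cvtColor(r['color'],cv2.COLOR_RGB2HSV)
for u,v in [(300,271),(350,300),(350,252),(345,328),(250,310),(378,274)]: print((u,v),P[v,u].round(),hsv[v,u])
# bench edge
for u in (200,300,450,560):
    col=P[300:335,u]; k=np.where(col[:,2]>-15)[0].max(); print('edge',u,300+k,at_z(r,u,300.5+k,0).round(1))
print('toolbox near', P[225:247,345:410].reshape(-1,3)[:, :][P[225:247,345:410,2].ravel()>60].min(0).round())
print(env.state()['tcp_rot'],env.state()['ft_force'],env.nose_length)
E
```

```text
(300, 271) [461. 191.  23.] [ 15 115 178]
(350, 300) [384.  59.  16.] [ 13 152 159]
(350, 252) [510.  59.  42.] [ 12 150 156]
(345, 328) [311.  73.  22.] [ 12 150 117]
(250, 310) [358. 326.   3.] [  0   8 191]
(378, 274) [452. -15.  27.] [ 15  94 133]
edge 200 316 [341.7 460.    0. ]
edge 300 316 [340.5 192.2   0. ]
edge 450 325 [ 314.9 -207.1    0. ]
edge 560 315 [ 340.1 -499.7    0. ]
toolbox near [430. -87.  60.]
[-3.14153511e+00  3.10849938e-07  4.57801767e-01] [-0.18280328 -0.39550568  0.85146924] 77.60000000000001
```

View pics/top2.png

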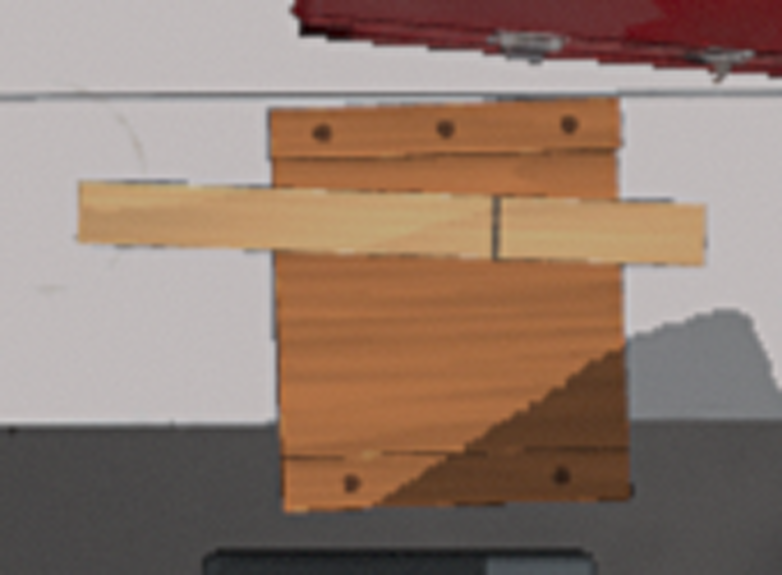

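View pics/side1.png

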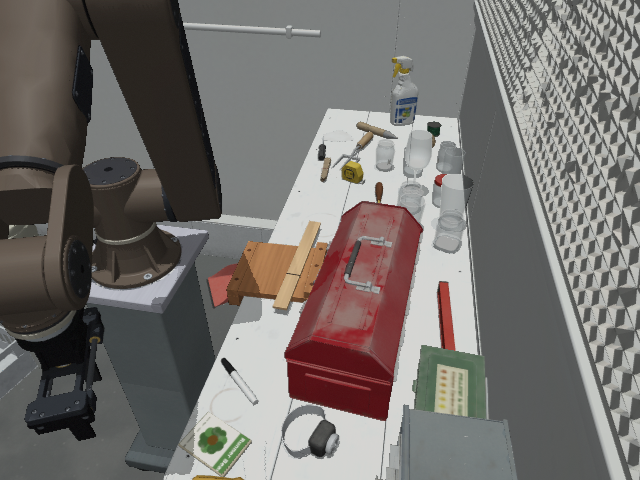

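The zoom (4.6x, offset (270,225)) shows stop near face (272,158)-(618,148) and lath corners (78,182), (77,242), (707,204), (704,265). The line is (497,196)-(494,260) and the cleat joint (283,456)-(628,447). The side view shows the lath flat on the board and the toolbox clear behind the stop.

```bash
python3 - <<'E'
from h import *
r=cam('top')
def w(n,a,b,z): print(n,at_z(r,a/4.6+270-.4,b/4.6+225-.4,z).round(1)[:2])
w('stopL',272,158,40);w('stopR',618,148,40);w('backL',269,109,40);w('backR',620,98,40)
w('lathLf',78,182,26);w('lathLn',77,242,26);w('lathRf',707,204,26);w('lathRn',704,265,26);w('linef',497,196,26);w('linen',494,260,26)
w('cleatL',283,456,18);w('cleatR',628,447,18);w('nearL',283,512,18);w('nearR',632,497,18);w('boardR',622,270,18);w('edgeL',0,428,0);w('edgeR',780,422,0)
w('boxL',300,35,0);w('boxR',780,75,0)
E
```

```text
stopL [492.1 114.6]
stopR [496.8 -82.1]
backL [520.1 116.2]
backR [525.2 -83.7]
lathLf [479.6 226.2]
lathLn [445.1 226.8]
lathRf [ 465.  -134.5]
lathRn [ 430.2 -132.1]
linef [470.2 -14.3]
linen [433.6 -12.1]
cleatL [322.3 109.3]
cleatR [326.6 -88.1]
nearL [290.6 109.5]
nearR [298.2 -89.9]
boardR [427.6 -86.4]
edgeL [337.8 273.5]
edgeR [ 339.3 -178.9]
boxL [566.1  97.7]
boxR [ 540.9 -183.2]
```

Emit:
{"name": "jog_arm", "arguments": {"motion": [[0,0,8.75,0,0,0,95],[0,0,8.75,0,0,0,95],[0,0,8.75,0,0,0,95],[0,0,0,13,-50,0,95],[0,0,0,13,-50,0,95],[0,0,0,13,-50,0,95],[0,0,0,13,-50,0,95],[0,0,0,13,-50,0,95],[0,0,0,13,-50,0,95],[0,0,0,13,-50,0,95]]}}

```text
t: 1.75
eef_pos: [367.6, -209.1, 292.4]
tcp_rot: [3.141, -0.001, -0.001]
ft_force: [0.9, -0.1, -0.3]
opening: 0.997
grip_force: 0.0
```

Emit:
{"name": "jog_arm", "arguments": {"motion": [[0,0,0,20,-40,0,95],[0,0,0,18,-40,0,95],[0,0,0,0,-40,20,95],[0,0,0,0,-40,30,95],[0,0,0,0,-40,30,95],[0,0,0,0,-29,30,95],[0,0,0,0,0,25,95],[0,0,0,0,0,25,95],[0,0,0,0,0,0,95],[0,0,0,0,0,0,95]]}}

```text
t: 3.0
eef_pos: [405.7, 18.2, 132.9]
tcp_rot: [3.141, -0.001, -0.0]
ft_force: [0.3, -0.6, 0.3]
opening: 1.0
grip_force: 0.0
```

```bash
python3 - <<'E'
from h import *
r=cam('wrist','w1.png');print(env.state()['eef_pos'])
E
```

```text
[405.81318755  18.1911724  133.06131203]
```

View pics/w1.png

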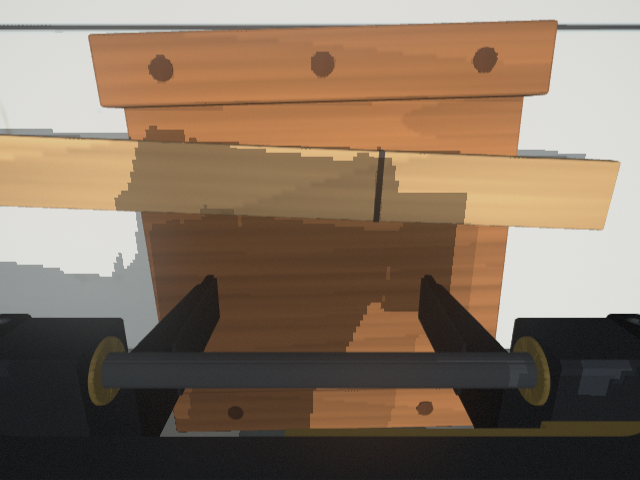

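The wrist view shows both fingertips over the board short of the lath's near edge (row ~215), and the line at col 380.

Emit:
{"name": "jog_arm", "arguments": {"motion": [[0,0,0,0,0,15,95],[0,0,0,0,0,12,95],[0,0,0,0,0,7.5,95],[0,0,0,0,0,0,95],[0,0,0,4,0,0,95],[0,0,0,4,0,0,95],[0,0,0,4,0,0,95],[0,0,0,4,0,0,95],[0,0,0,4,0,0,95],[0,0,0,4,0,0,95]]}}

```text
t: 4.3
eef_pos: [429.7, 18.3, 97.7]
tcp_rot: [3.142, 0.0, -0.0]
ft_force: [-0.7, 0.9, -0.2]
opening: 0.995
grip_force: 0.3
```

Emit:
{"name": "jog_arm", "arguments": {"motion": [[0,0,0,4,0,0,95],[0,0,0,4,0,0,95],[0,0,0,4,0,0,95],[0,0,0,3,0,0,95],[0,0,0,0,0,0,95]]}}

```text
t: 4.92
eef_pos: [444.7, 18.3, 97.7]
tcp_rot: [3.141, -0.0, -0.0]
ft_force: [0.8, 1.0, 0.1]
opening: 0.998
grip_force: 0.0
```

Emit:
{"name": "jog_arm", "arguments": {"motion": [[0,0,0,3,0,0,95],[0,0,0,2,0,0,95],[0,0,0,2,0,0,95],[0,0,0,2,0,0,95]]}}

```text
t: 5.42
eef_pos: [451.7, 18.4, 97.5]
tcp_rot: [-3.141, 0.005, 0.0]
ft_force: [-9.3, -0.9, 4.9]
opening: 0.997
grip_force: 4.5
```

```bash
python3 - <<'E'
from h import *
r=cam('wrist','w2.png');print(env.state()['eef_pos'],env.state()['ft_force'])
E
```

```text
[452.01068478  18.40789973  97.53759534] [-7.76078768 -0.92105026  2.72851898]
```

View pics/w2.png

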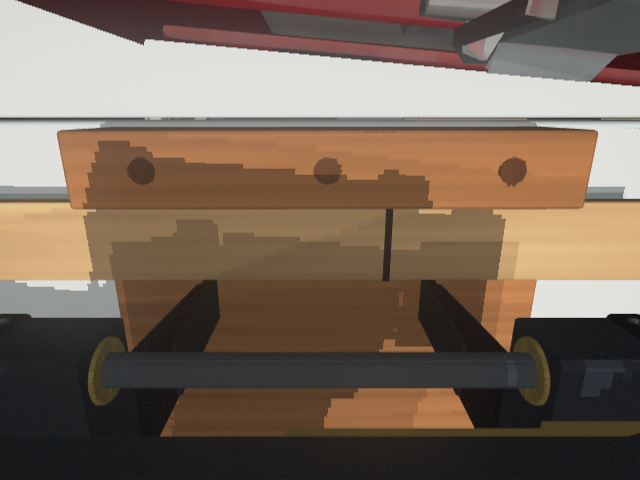

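The lath is now flat against the stop (row ~205) and square to it, with the toolbox still clear. I'll keep pushing until the cleat meets the edge.

Emit:
{"name": "jog_arm", "arguments": {"motion": [[0,0,0,2,0,0,95],[0,0,0,2,0,0,95],[0,0,0,2,0,0,95],[0,0,0,2,0,0,95]]}}

```text
t: 5.98
eef_pos: [459.6, 18.5, 97.5]
tcp_rot: [-3.141, 0.005, -0.0]
ft_force: [-9.8, 0.4, 5.4]
opening: 1.001
grip_force: 4.5
```

Emit:
{"name": "jog_arm", "arguments": {"motion": [[0,0,0,1.5,0,0,95],[0,0,0,1.5,0,0,95]]}}

```text
t: 6.22
eef_pos: [462.5, 18.5, 97.5]
tcp_rot: [-3.141, 0.005, -0.0]
ft_force: [-8.6, -0.6, 5.4]
opening: 1.003
grip_force: 4.6
```

Emit:
{"name": "jog_arm", "arguments": {"motion": [[0,0,0,1,0,0,95],[0,0,0,1,0,0,95]]}}

```text
t: 6.48
eef_pos: [463.8, 18.5, 97.4]
tcp_rot: [-3.141, 0.007, -0.0]
ft_force: [-14.3, -1.4, 9.9]
opening: 0.998
grip_force: 7.3
```

Emit:
{"name": "jog_arm", "arguments": {"motion": [[0,0,0,1,0,0,95],[0,0,0,1,0,0,95],[0,0,0,0,0,0,95]]}}

```text
t: 6.85
eef_pos: [464.2, 18.6, 97.4]
tcp_rot: [-3.141, 0.011, -0.0]
ft_force: [-19.9, -3.4, 14.1]
opening: 1.0
grip_force: 10.0
```

The cleat is bearing: TCP x has stalled at 464 with 20 N. Next I back off, rise, and go to the lath's left end with the fingers shut.

Emit:
{"name": "jog_arm", "arguments": {"motion": [[0,0,0,-2,0,0,95],[0,0,0,-1.5,0,-1,95],[0,0,0,-3,0,-2,95],[0,0,0,-3,0,-10,95],[0,0,0,0,0,-25,95],[0,0,0,0,0,-25,50],[0,0,0,0,-50,0,0],[0,0,0,0,-50,0,0],[0,0,0,0,-50,0,0],[0,0,0,0,-50,0,0]]}}

```text
t: 8.1
eef_pos: [459.1, 220.0, 161.6]
tcp_rot: [-3.141, -0.001, -0.0]
ft_force: [-0.1, -0.4, -0.5]
opening: 0.529
grip_force: 0.0
```

Emit:
{"name": "jog_arm", "arguments": {"motion": [[0,0,0,20,-45,0,0],[0,0,0,18,0,0,0],[0,0,0,0,0,0,0],[0,0,0,0,0,0,0]]}}

```text
t: 8.6
eef_pos: [496.5, 262.7, 160.9]
tcp_rot: [3.141, 0.0, -0.001]
ft_force: [-0.5, -0.1, -0.1]
opening: 0.109
grip_force: 0.0
```

```bash
python3 - <<'E'
from h import *
r=cam('top');print(env.state()['eef_pos'],env.state()['opening'])
a=cv2.resize(r['color'][225:350,270:440],None,fx=4.6,fy=4.6,interpolation=cv2.INTER_CUBIC)
cv2.imwrite('pics/t3.png',a[:,:,::-1])
for p in [(492,226,22),(510,13,40)]: print(pix(r,p))
w=cam('wrist','w3.png')
for n in ['lath_left_end','cut_line','saw_edge']:
  for cc,rr in (('wrist',w),('top',r)):
    for d in env.recognise(cc,n)[:1]: print(n,cc,round(d['score'],2),d['location'],at_z(rr,*d['location'],22).round(1))
E
```

```text
[496.46958786 262.70958195 160.96629238] 0.06602173130908066
[286.73896824 259.52860809]
[367.49879599 251.91981854]
lath_left_end wrist 0.85 [501.2, 259.9] [492.4 149.2  22. ]
lath_left_end top 0.85 [359.7, 259.2] [491.8  32.5  22. ]
cut_line wrist 0.59 [503.5, 261.9] [491.1 147.6  22. ]
cut_line top 0.64 [361.4, 261.2] [486.5  28.1  22. ]
saw_edge wrist 0.58 [574.6, 303.5] [462.4  97.9  22. ]
saw_edge top 0.68 [367.2, 285.9] [421.2  13.5  22. ]
```

View pics/t3.png

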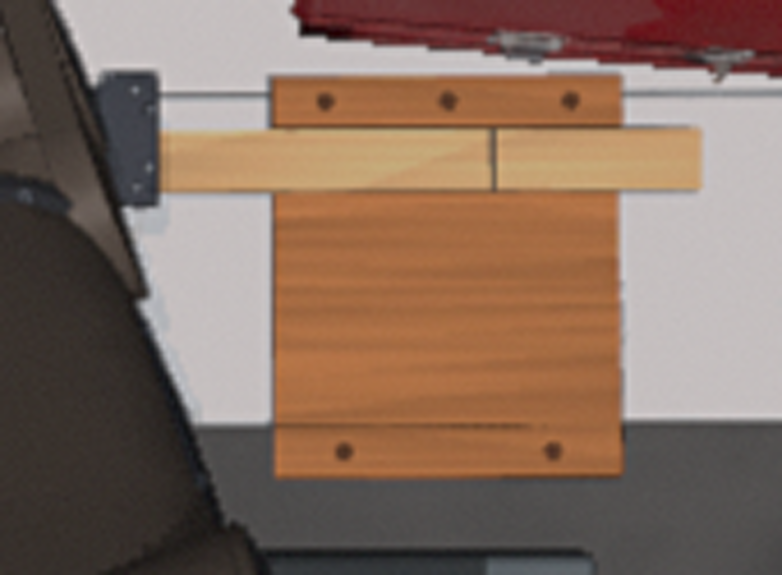

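The top view shows the hook square with its cleat on the bench edge and the lath flat on the stop. The line (col 494) is about 72 mm left of the board's right end (col 621).

Emit:
{"name": "jog_arm", "arguments": {"motion": [[0,0,0,-2,0,40,0],[0,0,0,0,0,22,0],[0,0,0,0,0,10,0],[0,0,0,0,0,0,0],[0,0,0,0,8,0,0],[0,0,0,0,8,0,0],[0,0,0,0,5,0,0],[0,0,0,0,5,0,0],[0,0,0,0,5,0,0],[0,0,0,0,5,0,0]]}}

```text
t: 10.25
eef_pos: [495.1, 227.0, 88.7]
tcp_rot: [3.142, -0.0, -0.0]
ft_force: [-0.0, 0.4, 1.2]
opening: 0.005
grip_force: 0.4
```

Emit:
{"name": "jog_arm", "arguments": {"motion": [[0,0,0,0,5,0,0],[0,0,0,0,5,0,0],[0,0,0,0,5,0,0],[0,0,0,0,5,0,0],[0,0,0,0,5,0,0],[0,0,0,0,5,0,0],[0,0,0,0,5,0,0],[0,0,0,0,5,0,0],[0,0,0,0,5,0,0],[0,0,0,0,0,0,0]]}}

```text
t: 11.5
eef_pos: [495.0, 181.9, 88.7]
tcp_rot: [3.141, 0.0, -0.001]
ft_force: [-0.5, -0.2, -0.6]
opening: 0.006
grip_force: 0.0
```

```bash
cat > m.py <<'E'
from h import *
import sys
r=cam('top');P=env.state();print(P['eef_pos'].round(1) if hasattr(P['eef_pos'],'round') else P['eef_pos'],P['ft_force'])
g=cv2.cvtColor(r['color'],cv2.COLOR_RGB2GRAY).astype(float)
def sub(f,k):  # sub-pixel peak
    a,b,c=f[k-1:k+2];d=a-2*b+c
    return k+(0.5*(a-c)/d if d else 0)
v0=pix(r,(485,-50,26))[1];v1=pix(r,(500,-50,26))[1]
rows=slice(int(round(v1)),int(round(v0))+1)
f=g[rows,355:420].mean(0);bg=cv2.GaussianBlur(f[None],(0,0),4)[0];d=bg-f
k=5+np.argmax(d[5:-5]);u=355+sub(d,k)
ul=at_z(r,u,v0,26)[1]
h=cv2.cvtColor(r['color'],cv2.COLOR_RGB2HSV)[:,:,1].astype(float)
e=[]
for v in range(int(pix(r,(450,-85,18))[1]),int(pix(r,(375,-85,18))[1])):
    gr=-np.diff(h[v,395:415]);k=1+np.argmax(gr[1:-1]);e.append(at_z(r,395+sub(gr,k)+.5,v,18)[1])
print('line y',ul.round(1),'edge y',np.median(e).round(1),np.ptp(e).round(1),'rest',(ul-np.median(e)).round(1))
a=cv2.resize(r['color'][225:350,270:440],None,fx=4.6,fy=4.6,interpolation=cv2.INTER_CUBIC)
cv2.imwrite('pics/'+sys.argv[1],a[:,:,::-1])
E
python3 m.py t4.png
```

```text
[495.  182.   88.6] [ 0.68242247 -0.0405514   0.00315493]
line y -66.7 edge y -84.4 0.8 rest 17.8
```

View pics/t4.png

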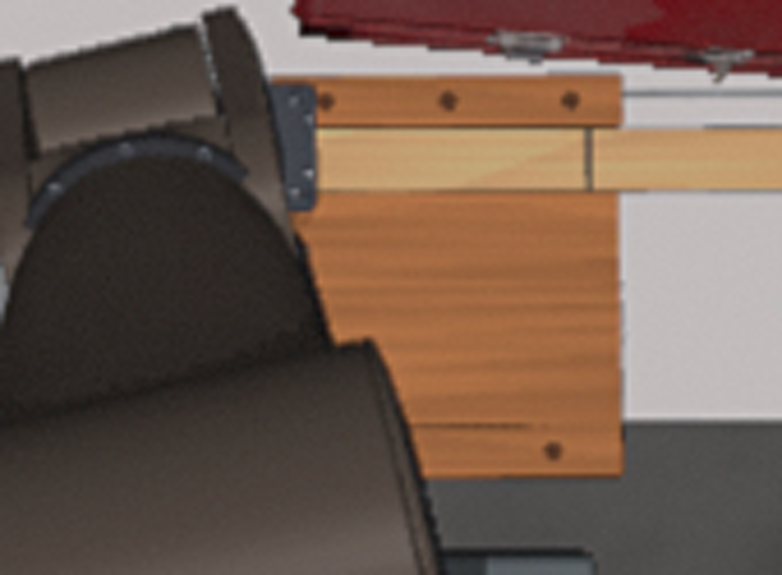

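The lath stays flush with the stop and the hook has not moved. The line (col 588) has about 18 mm to go to the board end (col 621).

Emit:
{"name": "jog_arm", "arguments": {"motion": [[0,0,0,0,4,0,0],[0,0,0,0,4,0,0],[0,0,0,0,4,0,0],[0,0,0,0,4,0,0],[0,0,0,0,0,0,0]]}}

```text
t: 12.18
eef_pos: [495.0, 165.9, 88.7]
tcp_rot: [3.141, 0.0, -0.001]
ft_force: [-0.7, -0.5, 0.7]
opening: 0.003
grip_force: 0.0
```

```bash
python3 m.py t5.png
```

```text
[495.1 166.1  88.7] [-0.8703063   0.37227017  0.28814907]
line y -82.6 edge y -84.4 0.9 rest 1.8
```

Emit:
{"name": "jog_arm", "arguments": {"motion": [[0,0,0,0,1.6,0,0],[0,0,0,0,0,0,0],[0,0,0,0,-4,0,0],[0,0,0,0,-15,0,0],[0,0,0,-10,0,-35,0],[0,0,0,-15,0,-45,30],[0,0,0,0,50,0,60],[0,0,0,0,50,0,95],[0,0,0,0,50,0,95],[0,0,0,0,40,0,95]]}}

```text
t: 13.48
eef_pos: [470.1, -7.2, 168.9]
tcp_rot: [3.141, -0.001, -0.0]
ft_force: [-0.0, 0.4, -0.3]
opening: 0.475
grip_force: 0.0
```

Emit:
{"name": "jog_arm", "arguments": {"motion": [[0,0,0,0,45,0,95],[0,0,0,0,20,0,95],[0,0,0,0,0,0,95],[0,0,0,0,0,0,95]]}}

```text
t: 13.98
eef_pos: [470.0, -70.3, 168.7]
tcp_rot: [-3.142, 0.0, 0.0]
ft_force: [-0.0, -0.3, -0.9]
opening: 0.895
grip_force: 0.0
```

```bash
python3 - <<'E'
from h import *
r=cam('wrist');print(env.state()['eef_pos'])
for p in [(492,-84.4,26),(440,-84.4,18),(510,-84.4,40)]: print(pix(r,p).round(1))
u,v=pix(r,(492,-84.4,22));u=int(np.clip(u,100,540));v=int(np.clip(v,75,405))
print('crop',u-100,v-75)
cv2.imwrite('pics/w4.png',cv2.resize(r['color'][v-75:v+75,u-100:u+100,::-1],None,fx=4,fy=4,interpolation=cv2.INTER_CUBIC))
P=cloud(r).reshape(-1,3);
for lo,hi in((5,60),(60,120),(120,250)):
    m=(P[:,2]>lo)&(P[:,2]<hi)&(P[:,0]>543)&(P[:,0]<700)&(P[:,1]>-100)&(P[:,1]<140)
    if m.sum()>50: print(lo,hi,m.sum(),np.percentile(P[m],[1,5],axis=0).round())
E
```

```text
[469.9808453  -70.21833019 168.71000071]
[341.7 218. ]
[339.7 290.2]
[343.7 193.3]
crop 241 141
60 120 183 [[543. -34.  97.]
 [544. -34. 101.]]
120 250 60012 [[546. -99. 133.]
 [549. -95. 145.]]
```

View pics/w4.png

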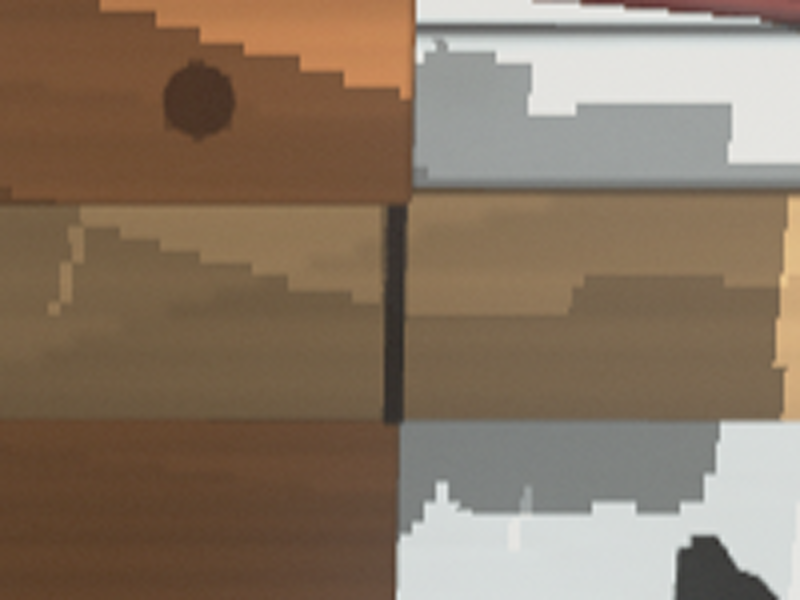

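The wrist view shows the line centre at zoom col 394 and the board edge at col 399. Allowing for parallax the line is about 1 mm short, so I'll give it one more nudge.

Emit:
{"name": "jog_arm", "arguments": {"motion": [[0,0,0,0,-50,0,0],[0,0,0,0,-50,0,0],[0,0,0,0,-50,0,0],[0,0,0,0,-50,0,0],[0,0,0,0,-50,0,0],[0,0,0,25,-6,0,0],[0,0,0,0,0,0,0],[0,0,0,0,0,40,0],[0,0,0,0,0,30,0],[0,0,0,0,0,10,0]]}}

```text
t: 15.28
eef_pos: [493.8, 184.5, 87.4]
tcp_rot: [3.141, 0.003, -0.0]
ft_force: [-0.4, 0.3, 0.3]
opening: 0.022
grip_force: 0.0
```

```bash
python3 - <<'E'
from h import *
r=cam('wrist');T=r['world_to_cam'];print(-T[:3,:3].T@T[:3,3],env.state()['eef_pos'],env.state()['opening'])
E
```

```text
[576.75399226 184.8380618  178.77531683] [493.98237871 184.5099449   87.19811802] 0.012296957712969944
```

Emit:
{"name": "jog_arm", "arguments": {"motion": [[0,0,0,0,8,0,0],[0,0,0,0,7,0,0],[0,0,0,0,3.5,0,0],[0,0,0,0,2.5,0,0],[0,0,0,0,0,0,0]]}}

```text
t: 15.95
eef_pos: [495.1, 163.5, 88.9]
tcp_rot: [3.142, -0.0, -0.001]
ft_force: [-0.5, 0.9, 0.2]
opening: 0.007
grip_force: 0.0
```

```bash
python3 m.py t6.png; python3 - <<'E'
from h import *
print(np.round(env.state()['joints'],2))
P=cloud(cam('top')).reshape(-1,3)
for x in range(530,640,10):
    for y in (-60,20,80):
        m=(abs(P[:,0]-x)<6)&(abs(P[:,1]-y)<20)
        print(x,y,np.percentile(P[m,2],[50,95]).round() if m.any() else None,end=' | ')
    print()
E
```

```text
[495.1 163.6  88.8] [ 0.69686303  0.52709682 -0.37252144]
line y -84.7 edge y -84.5 0.9 rest -0.2
[ 0.19  0.65  1.98 -0.    0.51  1.76]
530 -60 [39. 44.] | 530 20 [40. 44.] | 530 80 [126. 135.] | 
540 -60 [ 39. 103.] | 540 20 [37. 44.] | 540 80 [38. 43.] | 
550 -60 [102. 158.] | 550 20 [  2. 135.] | 550 80 [-1.  4.] | 
560 -60 [161. 168.] | 560 20 [135. 160.] | 560 80 [ 61. 154.] | 
570 -60 [170. 177.] | 570 20 [164. 171.] | 570 80 [157. 166.] | 
580 -60 [181. 190.] | 580 20 [174. 181.] | 580 80 [168. 177.] | 
590 -60 [192. 199.] | 590 20 [185. 191.] | 590 80 [179. 186.] | 
600 -60 [199. 204.] | 600 20 [194. 203.] | 600 80 [189. 197.] | 
610 -60 [200. 203.] | 610 20 [200. 204.] | 610 80 [198. 203.] | 
620 -60 [203. 212.] | 620 20 [200. 205.] | 620 80 [200. 204.] | 
630 -60 [202. 213.] | 630 20 [202. 205.] | 630 80 [200. 205.] |
```

The line now reads within 0.2 mm of the end. The toolbox lid is 160–190 mm high where the wrist camera would hang, so I'll turn the tool half round (joint 6 allows it) before pressing.

Emit:
{"name": "jog_arm", "arguments": {"motion": [[0,0,0,0,-4,0,0],[0,0,0,0,-15,0,0],[0,0,0,-10,0,-40,0],[0,0,0,-15,0,-50,30],[0,0,-10.6,0,0,0,95],[0,0,-10.6,0,0,0,95],[0,0,-10.6,0,0,0,95],[0,0,-10.6,0,0,0,95],[0,0,-10.6,0,0,0,95],[0,0,-10.6,0,0,0,95]]}}

```text
t: 17.3
eef_pos: [469.9, 183.6, 178.7]
tcp_rot: [3.142, 0.0, 1.116]
ft_force: [-0.6, 0.4, 0.4]
opening: 0.683
grip_force: 0.0
```

Emit:
{"name": "jog_arm", "arguments": {"motion": [[0,0,-10.6,0,0,0,95],[0,0,-10.6,0,0,0,95],[0,0,-10.6,0,0,0,95],[0,0,-10.6,0,0,0,95],[0,0,-10.6,0,0,0,95],[0,0,-10.6,0,0,0,95],[0,0,-10.6,0,0,0,95],[0,0,-10.6,0,0,0,95],[0,0,-10.6,0,0,0,95],[0,0,-10.6,0,0,0,95]]}}

```text
t: 18.55
eef_pos: [469.9, 183.6, 178.7]
tcp_rot: [-3.142, 0.0, 2.967]
ft_force: [0.4, 0.1, -1.2]
opening: 0.997
grip_force: 0.0
```

Emit:
{"name": "jog_arm", "arguments": {"motion": [[0,0,-10.4,0,0,0,95],[0,0,0,0,0,0,95],[0,0,0,0,0,0,95]]}}

```text
t: 18.92
eef_pos: [470.0, 183.2, 178.7]
tcp_rot: [-3.142, 0.0, 3.138]
ft_force: [0.0, 0.2, 0.8]
opening: 0.998
grip_force: 0.0
```

Emit:
{"name": "jog_arm", "arguments": {"motion": [[0,0,0,0,-45,0,95],[0,0,0,0,-45,0,95],[0,0,0,0,-45,0,95],[0,0,0,-10,-28,0,95],[0,0,0,-10,0,0,95],[0,0,0,0,0,25,95],[0,0,0,0,0,25,95],[0,0,0,0,0,15,95],[0,0,0,0,0,5,95],[0,0,0,0,0,0,95]]}}

```text
t: 20.18
eef_pos: [490.1, 20.0, 108.8]
tcp_rot: [-3.142, 0.0, 3.141]
ft_force: [-0.6, 0.7, 0.2]
opening: 0.998
grip_force: 0.0
```

```bash
python3 m.py t7.png
```

```text
[490.2  19.9 109.1] [0.20041378 0.43904645 0.33316761]
line y -93.9 edge y -95.8 40.1 rest 1.9
```

View pics/t7.png

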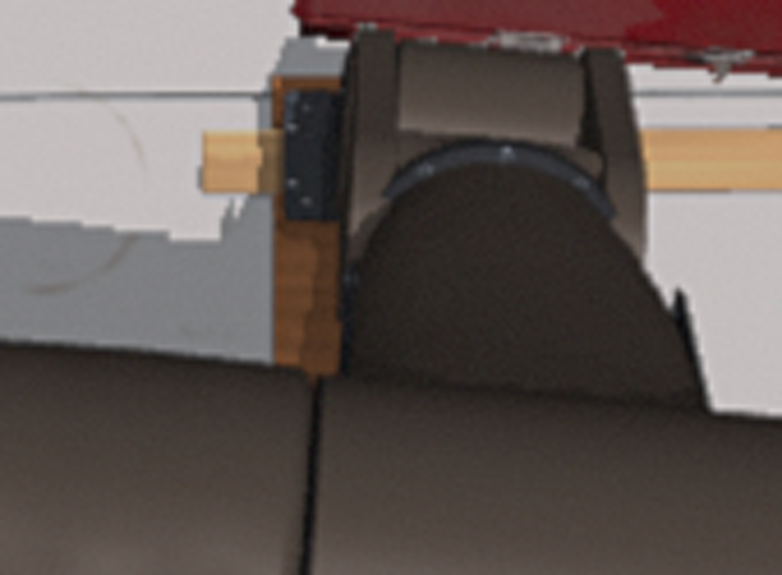

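The arm hides the line, but the lath still lies in the same rows (130–190) and the gripper is over it. Now I press down.

Emit:
{"name": "jog_arm", "arguments": {"motion": [[0,0,0,0,0,2.5,95],[0,0,0,0,0,1.5,95],[0,0,0,0,0,1,95],[0,0,0,0,0,1,95],[0,0,0,0,0,0,95]]}}

```text
t: 20.85
eef_pos: [490.0, 19.6, 103.8]
tcp_rot: [-3.141, 0.001, 3.141]
ft_force: [-4.4, -0.4, 18.8]
opening: 1.0
grip_force: 9.3
```

Emit:
{"name": "jog_arm", "arguments": {"motion": [[0,0,0,0,0,0.5,95],[0,0,0,0,0,0,95],[0,0,0,0,0,0,95],[0,0,0,0,0,0,95]]}}

```text
t: 21.35
eef_pos: [490.0, 19.6, 103.8]
tcp_rot: [-3.141, 0.001, 3.141]
ft_force: [-6.0, -0.5, 26.6]
opening: 0.998
grip_force: 13.3
```

```bash
python3 - <<'E'
from h import *
r=cam('side');print(env.state()['ft_force'],env.state()['eef_pos'])
u,v=[int(i) for i in pix(r,(480,-60,20))];print(u-50,v-37,pix(r,(492,-84.5,26)),pix(r,(440,-84.5,18)))
cv2.imwrite('pics/s2.png',cv2.resize(r['color'][v-37:v+38,u-50:u+50,::-1],None,fx=8,fy=8,interpolation=cv2.INTER_CUBIC))
E
```

```text
[-5.91276772 -0.23579965 26.3296413 ] [489.96608867  19.6517678  103.77876107]
248 252 [301.20302977 295.31579328] [280.91474295 294.84331279]
```

View pics/s2.png

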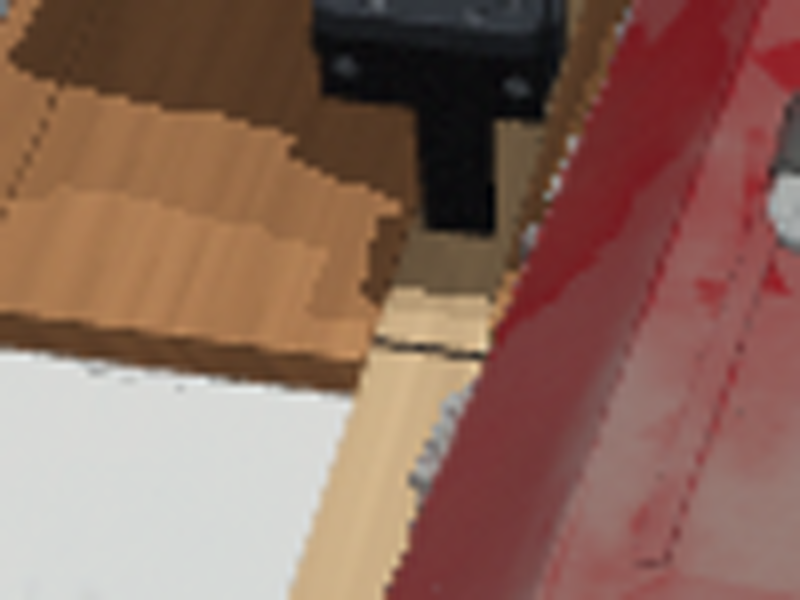

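The fingertip is on the lath with 26 N down, and the line (zoom 430,347) is level with the board's right-hand top edge once its 8 mm of height is allowed for.

```bash
python3 -c "
from cell import env
print(env.job_done())"
```

```text
the job is handed in; nothing more can be done
None
```

I handed the job in at about 21 s: the lath is flat against the stop, the hook's cleat bears on the bench edge, the line is level with the right-hand end of the board to within about 1 mm, and the fingertips hold the lath down with about 26 N.

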